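# Open the lab's dial lock and hold it up

### The arm

A 7-joint arm with a two-finger parallel gripper is mounted at the origin on the work surface. World frame = base frame: x ahead of the robot, y to its left, z up, the work surface at z = 0. Lengths are in m, angles in rad, forces in N, time in s.
With the tool pointing down it reaches from about 0.425 to 0.95 m from the base axis. Payload 4.7 kg.
Tool frame: the origin (TCP) lies on the centre line of the jaws, within the pads' length; the fingertips stand 22 mm ahead of it and the grasp point (between the pads) lies 3 mm ahead of it; x points along the fingers, y is the direction in which the jaws open and shut, and the axes are right-handed (so a half turn about x gives the same grasp; the last joint's range is limited). The gripper opens to 85 mm and grips with 20 to 120 N. Pads are 22 mm wide; open, the fingers measure 114 mm over their backs; the gripper's body (76 mm by 85 mm) begins 54 mm behind the grasp point. The pads swing forward as they close: fully open they stand 13 mm farther back than shut.
Start: joints at [-1.235, 0.469, -0.049, 1.532, 0.024, 1.141, -0.082], TCP at [0.241, 0.631, 0.253] pointing down, gripper open.
Joint ranges: [-2.59, 2.59], [-0.33, 1.99], [-1.39, 1.29], [0.1, 2.45], [-1.04, 4.18], [0.21, 1.99], [-2.66, 2.66]. Speed limits (rad/s): [2.57, 2.57, 3.14, 3.14, 3.14, 3.14, 3.14].

### API

Orientations are given as a unit quaternion [x, y, z, w].
In Python, from cell import manip, kinematics, get_image, workorder gives the robot as it stands. Calls block until the motion is done:
- manip.move_ptp(position, orientation): joint-space move of the TCP to a pose.
- manip.move_l(position, rot=None, max_speed=0.15, f_stop=None): straight line of the TCP; rot=None keeps the orientation; max_speed is the mean speed in m/s. With f_stop (N) it stops when the force on the tool has changed by that much, and returns True; else False.
- manip.movej(angles): joint-space move.
- manip.grip(opening, strength=None): finger opening in m; strength is the grip in N (None keeps the last); returns when the fingers have stopped.
- manip.hold(seconds).
- kinematics.solve_ik(position, orientation): joint angles nearest the present ones, or None.
- manip.sense(): the state.
- get_image(name): name is "scene" or "top" or "wrist"; returns a dict with "image" (480x640x3 uint8, blue, green, red), "depth" (480x640 float32, m along the optical axis (not along the pixel's ray), 0 where there is no reading), "vfov" (degrees; the focal length in pixels is half the picture's height over the tangent of half this angle, whatever the lens; pixels are square), "cx", "cy" (the principal point, pixels), "rvec" (rotation vector, rad) and "tvec" (3), from world to camera coordinates, as OpenCV has them. Camera axes: x right, y down, z forward; pixel columns grow to the right and rows downward; lengths in m; the calibration is good to about 2 mm. A picture is of the moment at which its call begins.
A pose or a line that the arm cannot do raises manip.Unreachable and nothing moves.
- workorder.close_job(): hands the job in, once; it reports no verdict.
The state is a dict: "time": time; "joints": joint angles; "joint_velocities": joint speeds; "joint_torque": joint torques, N m; "tcp_pos": TCP position; "ee_rot": TCP orientation; "contact_force": force on the tool from outside, world axes, zero at the start; "ft_torque": the same for the moment, N m; "gripper_width": finger opening in m.
Only numpy, scipy, OpenCV 4.12 (cv2) and the standard library are available. Lean on these libraries where they do the work, as an engineer would, in place of code of your own. Each camera call takes 0.05 s, during which the arm holds its last target.

### The job

Set the loose combination lock down into the narrow raised stand, upright and dial up, and let go of it so that the stand keeps it from turning. Turn its dial clockwise, click by click, until the pointer clicks in at the index mark, then take the shackle bar, pull the shackle fully open and lift the lock by it out of the stand. Finish holding the open lock still and level by its shackle, its underside at least 15 cm above the bench, without letting go and without disturbing the concrete core, the weight or the wrench.

Things in the scene. Friction and masses are not known exactly. Their poses are not given: they have to be found in the camera images.
- lock: loose combination lock: bare aluminium block 124 x 44 x 38 mm (x, y, z), 0.43 to 0.6 kg, centre of mass about 15 mm from the middle towards +x. Origin: centre of its underside, z up. On top: dark dial at the -x end, steel shackle (square-section bow in the xz plane) at the +x end, its nearer leg 47 mm from the dial's axis. Short black index mark on the top at the middle of the -x edge
- dial_grip (a point): middle of the dial's grip bar, on its axis, 57.5 mm above the lock's underside, 40 mm from the lock's middle towards -x. Flange 34 mm across on the lock's top; above it an upright bar 34 mm long, 12 mm thick, 44.5 to 70.5 mm above the underside. Turns with the dial: x runs along the bar, pointer end at -x. Open fingers only 30 to 40 mm here to stay clear of the shackle
- dial_pointer (a point): pointer end of the dial's bar (a white line on the bar's top marks that half), 17 mm from the dial's axis; at release it points along the lock's -x, straight at the index mark
- dial (a joint): dial angle, rad: 0 = release (pointer at index mark), growing clockwise seen from above. Starts 0.3 to 1.4 short of 0; range -2.0 to 0.6. Clicks into a notch every 24 degrees (0.419 rad), one exactly at 0; about 0.1 N m takes it over a click; let go, it is drawn to the nearest notch. The shackle is free only within about 0.12 of 0, else locked
- shackle (a joint): how far the shackle is drawn out of the lock, m: 0 = shut, 0.024 = fully open (stop; it stays captive). Locked, it moves under 1.5 mm and the whole lock can be lifted by it. Released, it slides up with about 1.3 N of friction plus its own weight (0.09 kg), less than the lock's weight, and stays where it is left
- shackle_bar (a point): middle of the shackle's straight top bar: 46 mm long along the lock's x, 10 mm thick (y), 12 mm high; shut, it is 72 mm above the lock's underside and 30 mm from the lock's middle towards +x, with 28 mm free height between bar and lock. Axes as the lock's
- stand_seat (a point): middle of the stand's seat, 50 mm above the bench, z up. Stand: bolted down, 130 x 80 mm foot, two steel forks 42 mm either side of the middle along x, each 16 mm long. The lock's underside rests on both, length along the seat's x, either way round, middle over middle. Lips on each fork leave the lock 3 mm play either side in y and flare out to 19 mm above the seat; ends open
- core: bystander: upright concrete core, 50 mm across, 90 mm tall; origin: centre of its underside
- weight: bystander: steel weight with a knob, 48 mm across, 58 mm tall; origin: centre of its underside
- wrench: bystander: wrench lying flat; origin: about its middle, at its underside
Mind the look-alikes: they are no part of the job. Of the things that look like the lock, the largest one is meant.

How it is judged:
On the way, in this order (a step that is already met when the one before it is completed fails the run):
1. the shut lock stands seated in the stand and is let go (z of lock in the frame of stand_seat between -0.003 and 0.003 m and horizontal distance between lock and stand_seat below 0.016 m and angle between the x axis of lock and the x axis of stand_seat, either way round below 0.15 rad and angle between lock's own z axis and vertical below 0.06 rad and value of joint shackle below 0.003 m and contact force between the fingers and lock below 0.1 N), for 0.2 s.
2. the dial is turned to the release notch while the lock sits in the stand (value of joint dial between -0.12 and 0.12 rad and value of joint shackle below 0.003 m and z of lock in the frame of stand_seat below 0.006 m and horizontal distance between lock and stand_seat below 0.025 m), for 0.2 s.
3. the shackle is drawn fully open, held by the fingers (value of joint shackle above 0.02 m and contact force between the fingers and shackle above 1 N), for 0.1 s.
At the end, for the whole second after the job is handed in: The lock hangs from the fingers by its open shackle (drawn at least 20 of 24 mm, fingers pressing on the shackle), its underside at least 145 mm above the bench, within 0.3 rad of level, slower than 0.03 m/s, touching neither stand nor bench (all of step 3 and height (world z) of lock above 0.145 m and angle between lock's own z axis and vertical below 0.3 rad and linear speed of lock below 0.03 m/s and contact force between lock and stand below 0.1 N and contact force between lock and table below 0.1 N); the arm keeps its last pose, push and grip.
It fails at once if the concrete core, the weight or the wrench is shifted by more than 20 mm (distance of any of core, weight, wrench from where it was at the start of the episode above 0.02 m).
It fails at once if the lock is tipped over (angle between lock's own z axis and vertical above 0.8 rad).
It also fails if it takes over 61 s, if anything falls off the work surface, if the arm or the gripper's body presses on something with over 40 N, if the wrist force passes 120 N, or if a joint passes its speed limit or range.

## Working session

There is one attempt and no reset: what is moved stays moved. The work goes in short steps, each a Python script; the robot and the scene stay as the last script left them, time stands still between calls to the robot, and variables do not carry over. Pictures are saved under pics/ and viewed, and the job is handed in when it is done.

```bash
ls; mkdir -p pics; cat > h.py <<'E'
import numpy as np, cv2
from cell import manip, kinematics, get_image, workorder
from scipy.spatial.transform import Rotation as R
def snap(n,fn=None):
    d=get_image(n)
    if fn: cv2.imwrite('pics/'+fn,d['image'])
    return d
def cam(d):
    f=240/np.tan(np.radians(d['vfov'])/2)
    Rm=cv2.Rodrigues(np.array(d['rvec'],float))[0]; t=np.array(d['tvec'],float).ravel()
    return f,Rm,t
def world(d):
    f,Rm,t=cam(d)
    h,w=d['depth'].shape
    u,v=np.meshgrid(np.arange(w),np.arange(h))
    z=d['depth']
    P=np.stack([(u-d['cx'])/f*z,(v-d['cy'])/f*z,z],-1)
    return (P-t)@Rm
def proj(d,p):
    f,Rm,t=cam(d); c=Rm@np.array(p)+t
    return c[0]/c[2]*f+d['cx'],c[1]/c[2]*f+d['cy']
E
python3 - <<'E'
from h import *
import pickle
for n in ['scene','top','wrist']:
    d=snap(n,n+'0.png'); pickle.dump(d,open(n+'0.pkl','wb'))
    print(n,d['vfov'],d['cx'],d['cy'])
s=manip.sense(); print(s)
E
```

```text
pics
scene 47.19998405176672 316.45836555856266 229.87736473379218
top 56.76110246246697 327.0697154988903 236.2310867288852
wrist 64.83565250200533 322.4125728736258 240.73095228350996
{'time': 0.15, 'joints': array([-1.2349419 ,  0.46926906, -0.04859535,  1.53343227,  0.02412219,
        1.1409915 , -0.08231823]), 'joint_velocities': array([ 0.00078208, -0.0027877 , -0.00036794, -0.00389191, -0.0013497 ,
        0.00025755, -0.0022147 ]), 'joint_torque': array([ 7.71996802e-04, -5.10764766e+01, -4.67338285e-02, -2.37974328e+01,
        1.07247150e-02,  5.51279343e-03, -1.68784948e-05]), 'tcp_pos': array([0.24062463, 0.63020792, 0.25248839]), 'ee_rot': array([ 0.12771023,  0.69545403, -0.12877058,  0.69530707]), 'contact_force': array([-0.05057158, -0.13650352, -0.05608562]), 'ft_torque': array([ 0.0314333 , -0.04183791, -0.061001  ]), 'gripper_width': 0.08552015209963909}
```

View pics/top0.png

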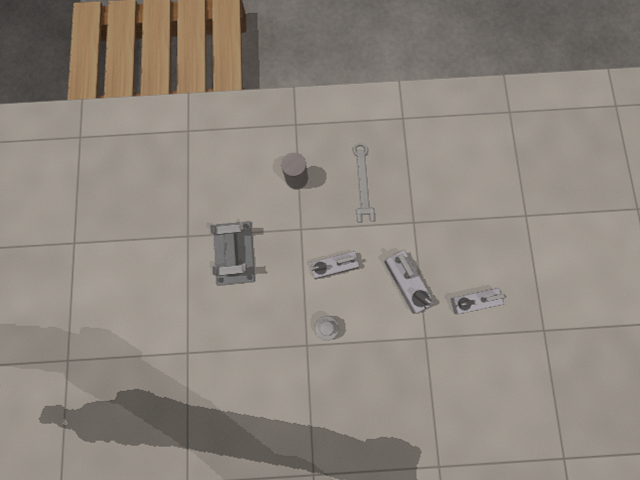

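View pics/scene0.png

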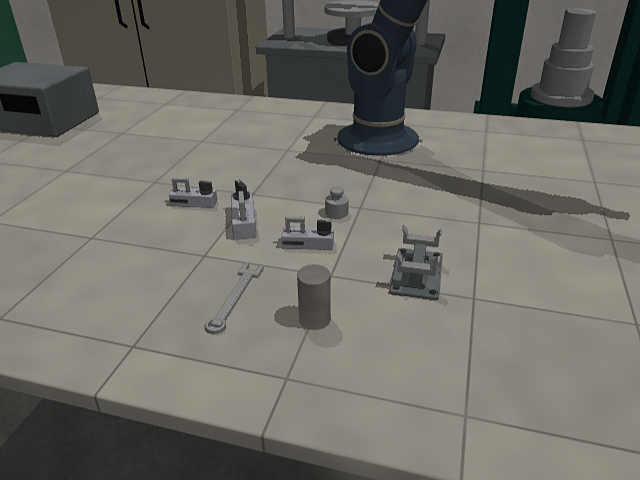

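View pics/wrist0.png

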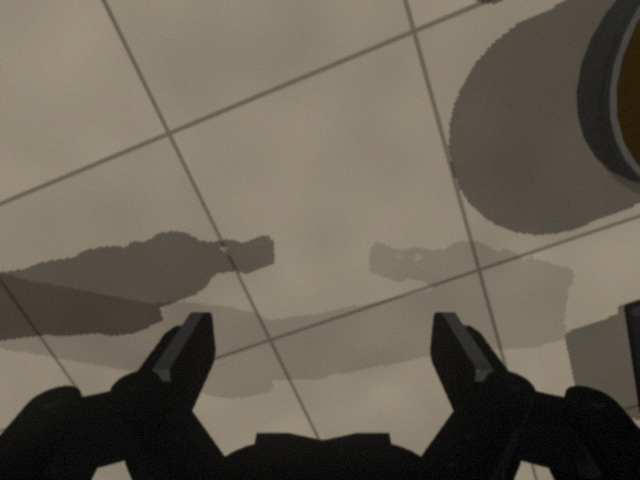

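Lock-like things in the top view are at (335,265), (408,282) and (478,300). The middle one looks longest and so fits "largest". The stand is at (234,252), the core at (294,170), the weight at (327,327) and the wrench at (363,183). I'll measure them and check in a crop.

```bash
python3 - <<'E'
from h import *
import pickle
d=pickle.load(open('top0.pkl','rb')); W=world(d); im=d['image']
print('cam',-cam(d)[1].T@cam(d)[2], 'table z',W[400,500],W[200,450])
def rep(name,u0,u1,v0,v1,zlo,zhi):
    sub=W[v0:v1,u0:u1].reshape(-1,3); m=(sub[:,2]>zlo)&(sub[:,2]<zhi)&(d['depth'][v0:v1,u0:u1].ravel()>0)
    p=sub[m]; 
    (c,s,a)=cv2.minAreaRect((p[:,:2]*1000).astype(np.float32)); print(name,len(p),'c',np.round(c,1),'size',np.round(s,1),a,'zmax',sub[:,2].max(), 'medz',np.median(p[:,2]))
rep('A top',305,365,245,285,.015,.12)
rep('B block',380,440,245,318,.03,.043)
rep('B all',380,440,245,318,.015,.12)
rep('B hi',380,440,245,318,.055,.12)
rep('C',445,512,282,320,.015,.12)
rep('stand hi',205,270,215,290,.055,.12)
rep('stand foot',205,270,215,290,.004,.03)
rep('core',275,312,150,190,.02,.12)
rep('weight',310,345,312,345,.02,.12)
rep('wrench',350,380,142,225,.002,.03)
crop=cv2.resize(im[235:325,375:515],None,fx=5.6,fy=5.6,interpolation=cv2.INTER_CUBIC); cv2.imwrite('pics/cropB.png',crop)
crop=cv2.resize(im[210:295,200:275],None,fx=7,fy=7,interpolation=cv2.INTER_CUBIC); cv2.imwrite('pics/cropS.png',crop)
E
```

```text
cam [ 0.39997444 -0.01554291  0.93022055] table z [ 0.24064125 -0.34434102  0.00161853] [ 6.56281185e-01 -2.94222879e-01  3.62479354e-04]
A top 795 c [526.8 -34.9] size [34.6 95.2] 11.227054595947266 zmax 0.9302205534115221 medz 0.031347723697729125
B block 952 c [ 483.3 -182.9] size [124.   44.1] 24.264787673950195 zmax 0.9302205534115221 medz 0.039089468003199616
B all 1459 c [ 483.3 -182.8] size [124.1  44.4] 24.446453094482422 zmax 0.9302205534115221 medz 0.03979371077501502
B hi 294 c [ 480.5 -181.6] size [109.8  20.4] 27.116098403930664 zmax 0.9302205534115221 medz 0.07323517148060951
C 847 c [ 436.1 -318.1] size [33.9 96.1] 8.410569190979004 zmax 0.9302205534115221 medz 0.03103338543472543
stand hi 174 c [567.5 175.7] size [99.2 69.1] 1.9470678567886353 zmax 0.9302205534115221 medz 0.06660749287224506
stand foot 1617 c [571.3 170.3] size [137.5 162. ] 88.02631378173828 zmax 0.9302205534115221 medz 0.00952672553584303
core 711 c [723.9  35.2] size [48.3 49.4] 85.1490707397461 zmax 0.9302205534115221 medz 0.09041967804642631
weight 461 c [401.  -10.3] size [45.7 45.6] 41.78409957885742 zmax 0.9302205534115221 medz 0.038769569102572704
wrench 1414 c [ 707.2 -112. ] size [ 64.6 188.7] 85.6237564086914 zmax 0.9302205534115221 medz 0.005242667790196595
```

View pics/cropB.png

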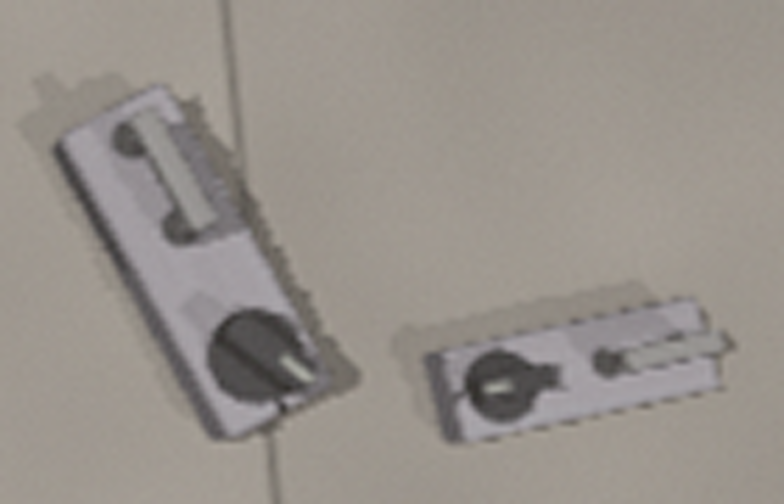

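View pics/cropS.png

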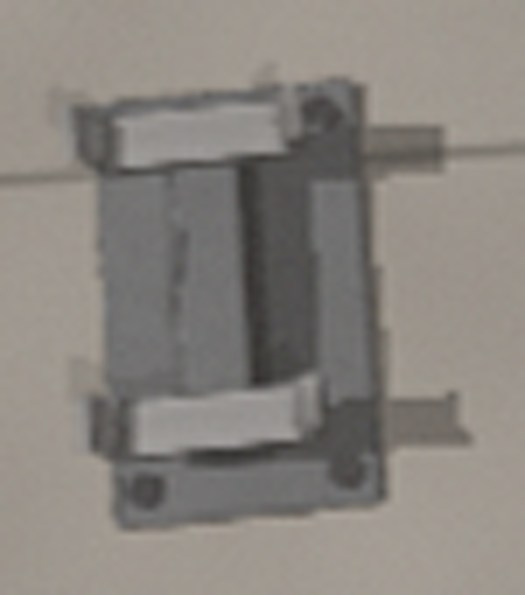

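Crop check: the middle candidate measures 124 x 44 mm, top at 38 to 39 mm. The other two are about 95 x 34 mm, so the middle one is the lock. Its dial sits at crop (250,360) and its pointer is about 46° short of the index mark, or two clicks. Next I'll measure the stand and dial precisely.

```bash
python3 - <<'E'
from h import *
import pickle
d=pickle.load(open('top0.pkl','rb')); W=world(d); im=d['image']
def pts(u0,u1,v0,v1,zlo,zhi):
    sub=W[v0:v1,u0:u1].reshape(-1,3); m=(sub[:,2]>zlo)&(sub[:,2]<zhi); return sub[m]
def rect(n,p):
    c,s,a=cv2.minAreaRect((p[:,:2]*1000).astype(np.float32)); print(n,len(p),np.round(c,1),np.round(s,1),round(a,2))
for n,v0,v1 in (('far',218,240),('near',258,280)):
    p=pts(208,262,v0,v1,.046,.054); rect(n,p); print(np.median(p[:,2]), p.mean(0))
    p=pts(208,262,v0,v1,.046,.08); rect(n+'+lips',p)
p=pts(205,262,215,290,.006,.013); rect('foot',p)
# lock top fits, dial top
p=pts(400,440,280,318,.064,.078); rect('dialbar',p); print(p.mean(0))
p=pts(380,425,245,290,.07,.085); rect('bar',p); print(p.mean(0))
# pointer white
g=im[280:318,405:440].astype(int).mean(2); Wd=W[280:318,405:440]
m=(Wd[...,2]>.06); 
for v,u in zip(*np.where(m)): print(u+405,v+280,int(g[v,u]),np.round(Wd[v,u]*1000).astype(int)) if g[v,u]>110 else 0
E
```

```text
far 198 [604.6 177.1] [26.4 60.7] 2.66
0.05133890275627355 [0.60848828 0.17828391 0.05116951]
far+lips 296 [604.6 177.2] [26.4 68.8] 2.66
near 209 [533.1 173. ] [30.7 59.3] 2.25
0.05139717615698473 [0.52590054 0.17393825 0.05108088]
near+lips 306 [533.  174.6] [30.7 69.1] 2.25
foot 1286 [571.9 176.2] [144.9 100.2] 8.23
dialbar 121 [ 446.9 -199.2] [33.7 12.4] 46.84
[ 0.44687524 -0.1985498   0.07133977]
bar 139 [ 510.9 -170.5] [45.6 10.3] 23.98
[ 0.51046701 -0.17002656  0.07836357]
414 288 157 [400 -16 930]
426 298 113 [ 445 -204   74]
411 299 144 [400 -16 930]
425 299 133 [ 444 -202   73]
426 299 156 [ 444 -204   72]
427 299 124 [ 443 -206   71]
426 300 140 [ 442 -203   73]
427 300 159 [ 441 -205   73]
428 300 138 [ 442 -208   69]
427 301 136 [ 440 -206   71]
428 301 163 [ 439 -207   72]
429 301 154 [ 439 -210   70]
430 301 110 [ 439 -211   71]
428 302 128 [ 438 -207   74]
429 302 159 [ 437 -209   73]
430 302 148 [ 437 -211   71]
431 302 123 [ 437 -213   70]
430 303 110 [ 436 -211   71]
427 305 114 [ 432 -207   63]
428 305 117 [ 432 -208   67]
```

```bash
cat >> h.py <<'E'
def q(yaw_deg):
    # tool x down, tool y horizontal at yaw_deg
    a=np.radians(yaw_deg); x=np.array([0,0,-1.]); y=np.array([np.cos(a),np.sin(a),0]); z=np.cross(x,y)
    return R.from_matrix(np.stack([x,y,z],1)).as_quat()
LC=np.array([.4833,-.1829]); LY=24.2
SC=np.array([.5672,.1761]); SY=3.05
def off(c,yaw,x): a=np.radians(yaw); return np.array(c)+x*np.array([np.cos(a),np.sin(a)])
E
python3 - <<'E'
from h import *
print(R.from_quat(manip.sense()['ee_rot']).as_matrix().round(2))
for nm,c,yw in (('pick',off(LC,LY,.012),LY+90),('place',off(SC,SY,.012),SY+90),('dial',off(SC,SY,-.04),SY+23+90),('dialend',off(SC,SY,-.04),SY-5+90),('placeB',off(SC,SY,-.012),SY-90)):
  for k in (0,180):
    for z in (.25,.08):
        j=kinematics.solve_ik([*c,z],q(yw+k)); print(nm,k,z,None if j is None else np.round(j,2))
E
```

```text
[[-0.    0.36  0.93]
 [-0.    0.93 -0.36]
 [-1.   -0.    0.  ]]
pick 0 0.25 [-0.37  0.27  0.77  1.92 -0.22  1.03  2.5 ]
pick 0 0.08 [-0.04  0.47  0.39  2.06 -0.29  0.66  2.53]
pick 180 0.25 [-0.51  0.32  0.98  1.93 -0.31  1.05 -0.55]
pick 180 0.08 [-0.5   0.73  1.09  2.08 -0.87  0.88 -0.05]
place 0 0.25 [-0.46  0.36  0.12  1.72 -0.05  1.07  1.3 ]
place 0 0.08 [-0.41  0.55  0.06  1.86 -0.05  0.74  1.3 ]
place 180 0.25 [-0.84  0.4   0.64  1.74 -0.27  1.09 -1.63]
place 180 0.08 [-0.76  0.61  0.54  1.88 -0.43  0.78 -1.5 ]
dial 0 0.25 [-0.43  0.28  0.04  1.83 -0.01  1.04  1.64]
dial 0 0.08 [-0.36  0.49 -0.04  1.97  0.03  0.68  1.6 ]
dial 180 0.25 [-0.85  0.3   0.57  1.85 -0.18  1.04 -1.32]
dial 180 0.08 [-0.76  0.53  0.48  1.99 -0.37  0.7  -1.17]
dialend 0 0.25 [-0.52  0.28  0.15  1.83 -0.05  1.04  1.19]
dialend 0 0.08 [-0.46  0.49  0.08  1.98 -0.06  0.68  1.2 ]
dialend 180 0.25 [-0.92  0.31  0.66  1.85 -0.22  1.05 -1.78]
dialend 180 0.08 [-0.81  0.54  0.55  2.   -0.43  0.72 -1.6 ]
placeB 0 0.25 [-0.87  0.36  0.65  1.79 -0.25  1.07 -1.66]
placeB 0 0.08 [-0.77  0.58  0.54  1.93 -0.42  0.75 -1.51]
placeB 180 0.25 [-0.48  0.32  0.13  1.77 -0.05  1.05  1.29]
placeB 180 0.08 [-0.43  0.52  0.06  1.91 -0.05  0.71  1.29]
```

```bash
python3 - <<'E'
from h import *
p=off(LC,LY,.012); Q=q(LY-90)
manip.grip(.085,30)
manip.move_ptp([*p,.22],Q); print(manip.sense()['time'])
manip.move_l([*p,.12],max_speed=.15)
d=snap('wrist','w1.png')
s=manip.sense();print(s['time'],s['tcp_pos'],np.round(s['joints'],2))
E
```

```text
3.3417
4.2083 [ 0.49495934 -0.17840643  0.12090495] [-0.38  0.51  0.85  2.05 -0.54  0.81 -0.36]
```

View pics/w1.png

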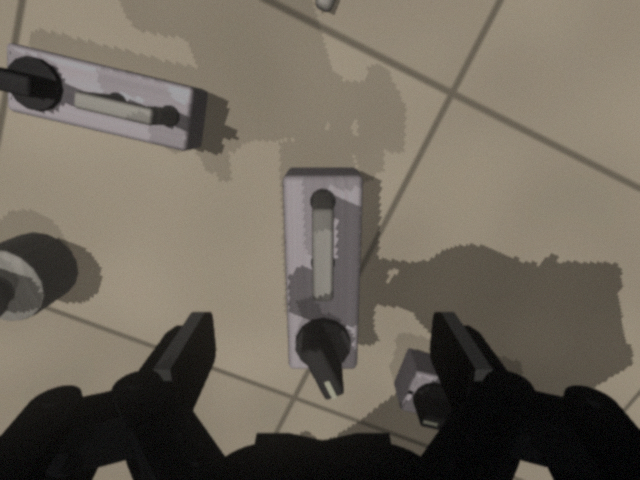

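The wrist view shows the lock centred between the fingers (lock at about column 323, fingers at 211 and 433). I'm going down to grip it.

```bash
python3 - <<'E'
from h import *
p=off(LC,LY,.012)
print(manip.move_l([*p,.032],max_speed=.08,f_stop=8))
s=manip.sense();print(s['time'],s['tcp_pos'],s['contact_force'])
manip.grip(.03,50)
s=manip.sense();print(s['gripper_width'],s['contact_force'])
manip.move_l([*p,.16],max_speed=.12)
d=snap('wrist','w2.png')
s=manip.sense();print(s['time'],s['tcp_pos'],s['contact_force'],s['gripper_width'])
E
```

```text
False
5.4583 [ 0.49461576 -0.17813747  0.0324188 ] [-0.33965789  0.68138241  0.30605946]
0.04308344473563659 [-0.24858267  0.6282898   5.58165856]
7.1833 [ 0.49366796 -0.17770156  0.15920206] [ 0.2317562  -0.47744974 -5.65713533] 0.04330505035375361
```

View pics/w2.png

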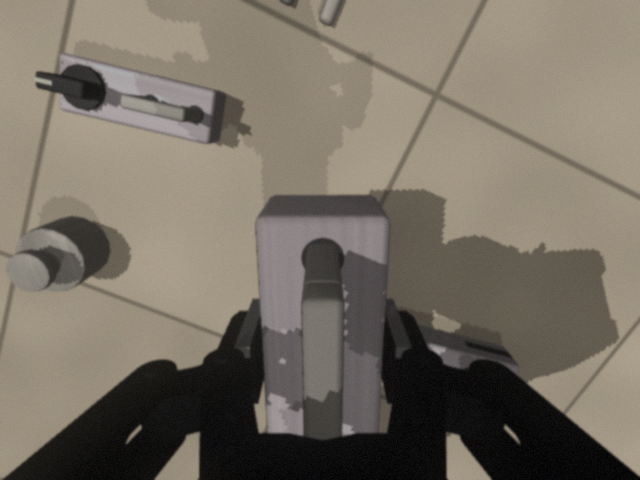

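The lock is held level and weighs about 0.58 kg. Next I carry it over the stand and check alignment there.

```bash
python3 - <<'E'
from h import *
import pickle
p=off(SC,SY,.012); Q=q(SY-90)
manip.move_l([*off(LC,LY,.012),.21],max_speed=.15)
manip.move_ptp([*p,.21],Q)
manip.move_l([*p,.125],max_speed=.12)
manip.hold(.3)
d=snap('top','t3.png'); pickle.dump(d,open('t3.pkl','wb')); d2=snap('scene','s3.png')
s=manip.sense();print(s['time'],s['tcp_pos'],s['contact_force'],s['gripper_width'],p)
cv2.imwrite('pics/s3c.png',cv2.resize(d2['image'][150:310,320:520],None,fx=3.7,fy=3.7))
cv2.imwrite('pics/t3c.png',cv2.resize(d['image'][190:300,170:310],None,fx=5,fy=5))
E
```

```text
10.2917 [0.57927001 0.17684125 0.12528689] [ 0.69665204 -0.22013623 -5.93352244] 0.043341626367749714 [0.579183   0.17673849]
```

View pics/s3c.png

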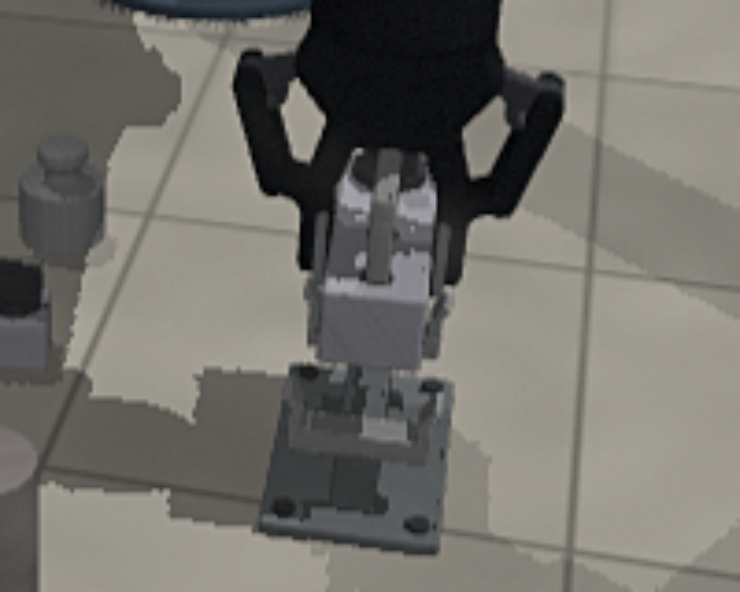

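View pics/t3c.png

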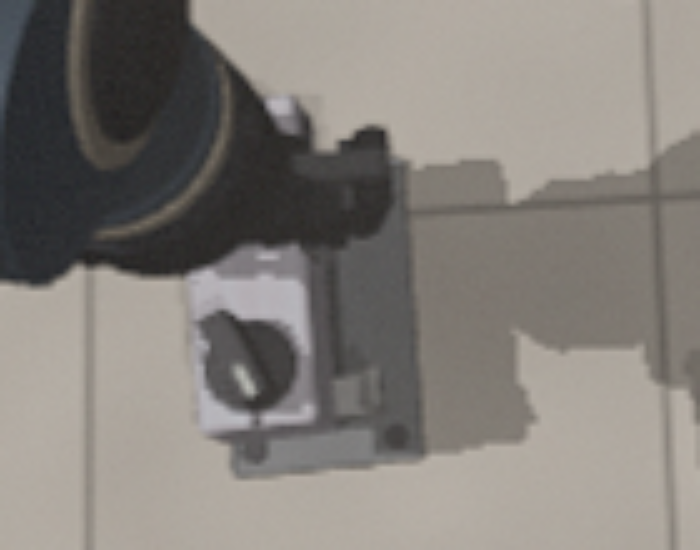

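Both views show the lock level and lined up with the stand; the top view adds parallax. I'll check the dial end by depth, then lower it.

```bash
python3 - <<'E'
from h import *
import pickle
d=pickle.load(open('t3.pkl','rb')); W=world(d)[240:285,200:240].reshape(-1,3)
m=(W[:,2]>.120)&(W[:,2]<.145)
p=W[m]; c,s,a=cv2.minAreaRect((p[:,:2]*1000).astype(np.float32)); print(c,s,a)
b=W[(W[:,2]>.157)&(W[:,2]<.17)]; print('bar',cv2.minAreaRect((b[:,:2]*1000).astype(np.float32)),b.mean(0),'expect',off(SC,SY,-.04))
print('minx expect',off(SC,SY,-.062))
p0=off(SC,SY,.012)
print(manip.move_l([*p0,.095],max_speed=.06,f_stop=10))
print(manip.move_l([*p0,.0815],max_speed=.03,f_stop=10))
s=manip.sense();print(s['time'],s['tcp_pos'],s['contact_force'])
E
```

```text
(537.0870361328125, 173.99986267089844) (48.558109283447266, 67.94774627685547) 86.84707641601562
bar ((527.0309448242188, 173.70907592773438), (34.62015151977539, 11.709153175354004), 26.73066520690918) [0.52640531 0.17305204 0.16452153] expect [0.52725666 0.1739717 ]
minx expect [0.50528782 0.17280114]
False
True
11.3833 [0.57910248 0.17686166 0.08255664] [-0.30447132  0.04926595  5.39481884]
```

```bash
python3 - <<'E'
from h import *
import pickle
p0=off(SC,SY,.012)
manip.grip(.065); manip.hold(.4)
s=manip.sense();print(s['time'],s['tcp_pos'],s['contact_force'],s['gripper_width'])
manip.move_l([*p0,.20],max_speed=.15)
manip.move_ptp([.50,-.05,.30],q(SY-90)) 
d=snap('top','t4.png'); pickle.dump(d,open('t4.pkl','wb'))
d2=snap('scene','s4.png')
W=world(d)
def rect(n,u0,u1,v0,v1,zl,zh):
    P=W[v0:v1,u0:u1].reshape(-1,3); P=P[(P[:,2]>zl)&(P[:,2]<zh)]
    print(n,len(P),cv2.minAreaRect((P[:,:2]*1000).astype(np.float32)),P.mean(0))
rect('block',190,290,190,310,.083,.094)
rect('bar',190,290,240,310,.113,.128)
rect('shackle',190,290,190,250,.122,.135)
cv2.imwrite('pics/s4c.png',cv2.resize(d2['image'][150:310,320:520],None,fx=3.7,fy=3.7))
cv2.imwrite('pics/t4c.png',cv2.resize(d['image'][190:300,170:310],None,fx=5,fy=5))
print(manip.sense()['time'])
E
```

```text
12.125 [0.57742563 0.17690667 0.08091375] [ 0.19186493 -0.41243672  0.32712892] 0.0652008215327865
block 1008 ((566.1959228515625, 176.15838623046875), (123.73112487792969, 44.84591293334961), 3.1079275608062744) [0.5672802  0.173108   0.08936335]
bar 135 ((541.685302734375, 176.35317993164062), (64.4804916381836, 18.314071655273438), 10.608830451965332) [0.52779517 0.17312477 0.12145862]
shackle 146 ((596.1364135742188, 177.9833984375), (45.87606430053711, 11.382609367370605), 3.702483654022217) [0.59581359 0.17691571 0.12897197]
14.1833
```

View pics/s4c.png

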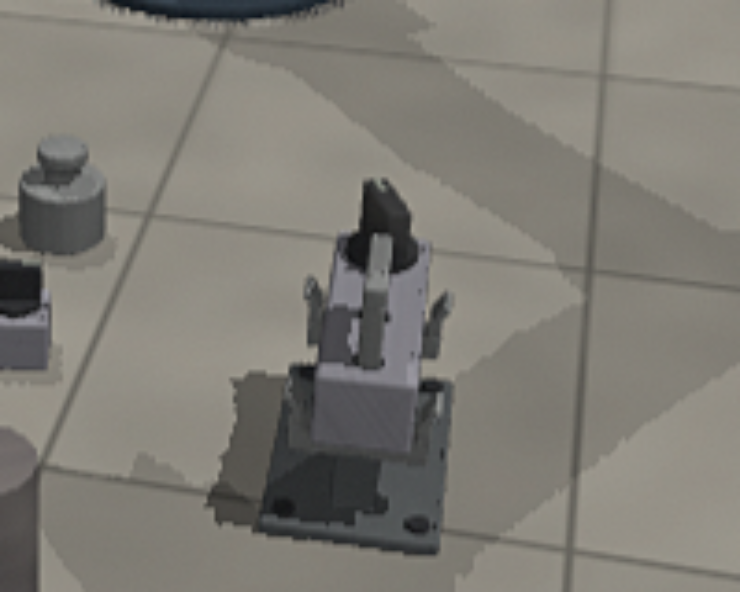

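View pics/t4c.png

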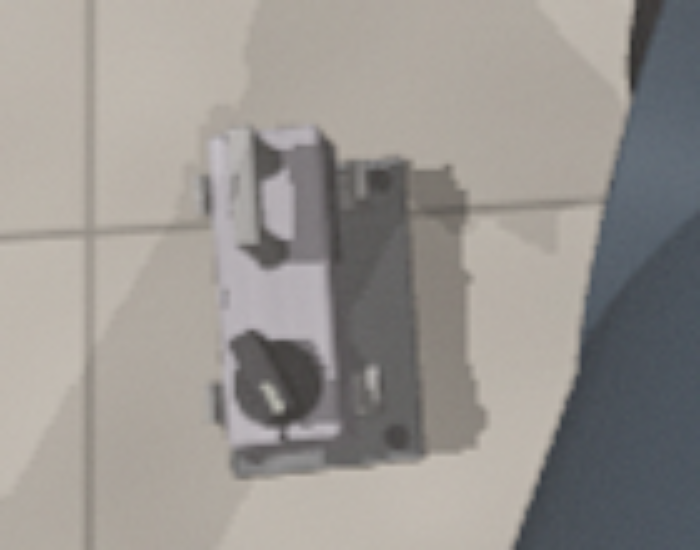

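The lock is seated: centre (566.2,176.2) mm, 3.1° yaw, top at 89 mm. The dial pointer is one notch (about 23.5°) short of the index. Next I grip the dial and turn it clockwise.

```bash
python3 - <<'E'
from h import *
C=[.5662-.040*.9985,.1762-.040*.054]
manip.grip(.036,30)
manip.move_ptp([*C,.20],q(-63.2))
print(manip.move_l([*C,.122],max_speed=.12,f_stop=6))
s=manip.sense();print(s['time'],s['tcp_pos'],s['contact_force'],s['gripper_width'])
manip.grip(.005,30)
s=manip.sense();print(s['time'],s['tcp_pos'],s['contact_force'],s['gripper_width'])
for a in (-8,-16,-22,-26):
    print(manip.move_l([*C,.122],rot=q(-63.2+a),max_speed=.05))
    s=manip.sense();print(a,s['time'],s['contact_force'],s['ft_torque'],s['gripper_width'])
E
```

```text
False
16.35 [0.52692014 0.17377526 0.12264928] [ 0.31890857 -0.66338934  0.53532043] 0.03628979364372474
16.6833 [0.5269345  0.17402113 0.12288349] [-0.70123497 -0.51239487  4.61303865] 0.011137040292197194
False
-8 16.975 [-0.24880764 -0.73426232  6.23398891] [-0.0223494   0.19236839  0.02913528] 0.01118715723252791
False
-16 17.2667 [-5.53027045e-01  3.60601684e-03  6.68180076e+00] [0.00068084 0.22399075 0.00508717] 0.01124137910819973
False
-22 17.525 [-0.1253523  -0.51726641  5.71046406] [ 0.01097077  0.2067602  -0.06720147] 0.011072934655204064
False
-26 17.775 [-0.81093612  0.30902685  6.76291315] [-0.00330609  0.21635793  0.06387402] 0.01105899722865408
```

```bash
python3 - <<'E'
from h import *
import pickle
C=[.5662-.040*.9985,.1762-.040*.054]
manip.grip(.036); manip.hold(.3)
manip.move_l([*C,.20],max_speed=.15)
manip.move_ptp([.50,-.05,.30],q(SY-90))
d=snap('top','t5.png'); pickle.dump(d,open('t5.pkl','wb'))
W=world(d)
def rect(n,u0,u1,v0,v1,zl,zh):
    P=W[v0:v1,u0:u1].reshape(-1,3); P=P[(P[:,2]>zl)&(P[:,2]<zh)]
    print(n,len(P),cv2.minAreaRect((P[:,:2]*1000).astype(np.float32)),P.mean(0))
rect('block',190,290,190,310,.083,.094)
rect('bar',190,290,255,310,.116,.128)
rect('shackle',190,290,190,250,.122,.135)
cv2.imwrite('pics/t5c.png',cv2.resize(d['image'][190:300,170:310],None,fx=5,fy=5))
print(manip.sense()['time'])
E
```

```text
block 1006 ((566.2208862304688, 175.88674926757812), (123.42324829101562, 44.47539138793945), 2.8452577590942383) [0.56714011 0.17340476 0.08955791]
bar 128 ((526.3850708007812, 174.2278289794922), (33.87590408325195, 12.190707206726074), 2.817009210586548) [0.52596132 0.17363297 0.12168403]
shackle 148 ((596.2014770507812, 177.672607421875), (46.0515251159668, 10.354528427124023), 3.337331533432007) [0.59589058 0.17687791 0.12901724]
20.125
```

View pics/t5c.png

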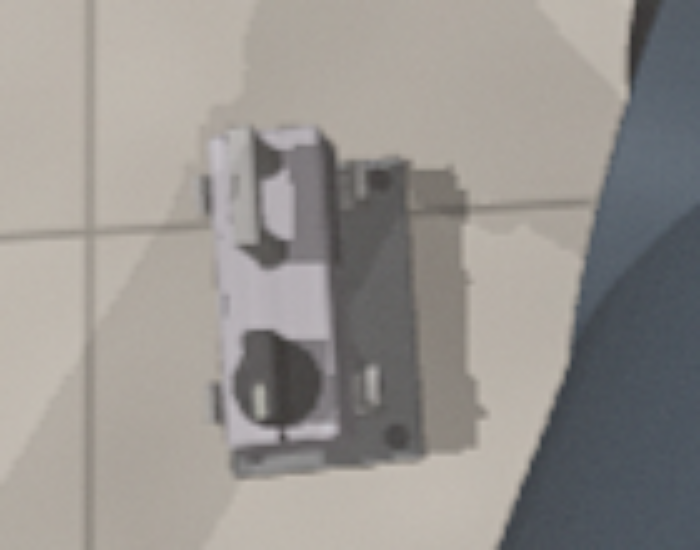

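The pointer now lines up with the index mark: bar at 2.82°, block at 2.85°, dial about 0. The shackle is still shut. Next I grip the bar close to the centre of mass.

```bash
python3 - <<'E'
from h import *
P=off([.5662,.1759],2.9,.020); Q=q(2.9-90)
manip.grip(.040,90)
manip.move_ptp([*P,.20],Q)
print(manip.move_l([*P,.120],max_speed=.1,f_stop=6))
s=manip.sense();print(s['time'],s['tcp_pos'],s['contact_force'],s['gripper_width'])
manip.grip(.0,90); manip.hold(.2)
s=manip.sense();print(s['time'],s['tcp_pos'],s['contact_force'],s['gripper_width'])
z0=s['tcp_pos'][2]
for dz in (.005,.010,.015,.019,.0225):
    manip.move_l([*P,.120+dz],max_speed=.03)
    s=manip.sense();print(dz,s['time'],s['tcp_pos'][2],s['contact_force'],s['gripper_width'])
manip.hold(.3)
d=snap('scene','s6.png'); cv2.imwrite('pics/s6c.png',cv2.resize(d['image'][120:300,330:530],None,fx=3.3,fy=3.3))
E
```

```text
False
22.3167 [0.58673653 0.17678558 0.12057454] [ 0.23351114 -0.4305021   0.55380561] 0.04006288678599444
22.9 [0.58653216 0.17726688 0.12073312] [-1.28900384  0.35775476  5.95387912] 0.008377741001470013
0.005 23.2167 0.1250309509324719 [ 0.44022873  1.43283944 -0.45871306] 0.008386531758734946
0.01 23.5333 0.13011908862806368 [-1.32811929  0.37328362 -0.19721948] 0.008739523011330646
0.015 23.85 0.1352257242698582 [-1.86206516  1.0654316   0.23744733] 0.008485608418402343
0.019 24.1333 0.13925595337442462 [-1.62101427  0.21350425  0.91294853] 0.008508877000407639
0.0225 24.4 0.14277712716217075 [-1.05325179  1.15617211  0.43775734] 0.008383682714115966
```

View pics/s6c.png

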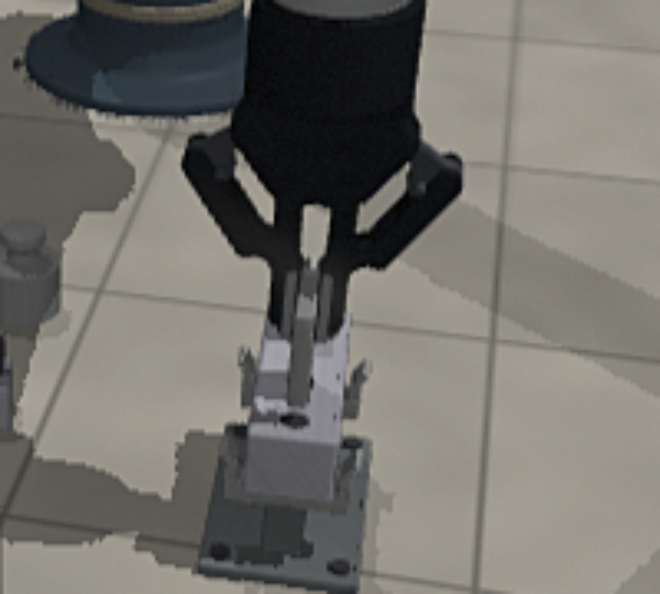

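```bash
python3 - <<'E'
from h import *
d=snap('scene','s7.png'); W=world(d)
L=off([.5662,.1759],2.9,0); a=np.radians(2.9); ex=np.array([np.cos(a),np.sin(a)]); ey=np.array([-np.sin(a),np.cos(a)])
P=W.reshape(-1,3); x=(P[:,:2]-L)@ex; y=(P[:,:2]-L)@ey
m=(x>.033)&(x<.07)&(abs(y)<.009)&(P[:,2]>.094)&(P[:,2]<.2)
print('bar far part',m.sum(),P[m][:,2].max(),np.percentile(P[m][:,2],[50,90]),x[m].min(),x[m].max())
m=(x>-.06)&(x<.06)&(abs(y)<.021)&(P[:,2]>.08)&(P[:,2]<.096); print('top z',np.median(P[m][:,2]))
print(manip.sense()['contact_force'])
d=snap('top','t7.png')
E
```

```text
bar far part 257 0.19922836984674241 [0.13497418 0.18543831] 0.033064492645678095 0.05652917779855717
top z 0.0876128975836524
[-1.75740877 -1.15045058  0.57308805]
```

```bash
python3 - <<'E'
from h import *
d=snap('scene'); W=world(d)
L=off([.5662,.1759],2.9,0); a=np.radians(2.9); ex=np.array([np.cos(a),np.sin(a)]); ey=np.array([-np.sin(a),np.cos(a)])
P=W.reshape(-1,3); x=(P[:,:2]-L)@ex; y=(P[:,:2]-L)@ey
m=(x>.04)&(x<.056)&(abs(y)<.012)&(P[:,2]>.09)
print(np.histogram(P[m][:,2],bins=np.arange(.09,.21,.004)))
u=cv2.resize(d['image'][190:290,395:455],None,fx=6,fy=6,interpolation=cv2.INTER_CUBIC);cv2.imwrite('pics/s8c.png',u)
f=[proj(d,[*off(L,2.9,.053),z]) for z in (.128,.152)]; print(f)
E
```

```text
(array([ 0,  0,  8, 15, 12, 17, 13, 16, 12, 12, 20, 13, 14, 13, 33,  7,  0,
        0,  0,  0,  0,  0,  0,  0,  0,  0,  0,  0,  0]), array([0.09 , 0.094, 0.098, 0.102, 0.106, 0.11 , 0.114, 0.118, 0.122,
       0.126, 0.13 , 0.134, 0.138, 0.142, 0.146, 0.15 , 0.154, 0.158,
       0.162, 0.166, 0.17 , 0.174, 0.178, 0.182, 0.186, 0.19 , 0.194,
       0.198, 0.202, 0.206]))
[(np.float64(420.4045474380365), np.float64(226.7806468339036)), (np.float64(421.72765339731365), np.float64(213.44337214004884))]
```

View pics/s8c.png

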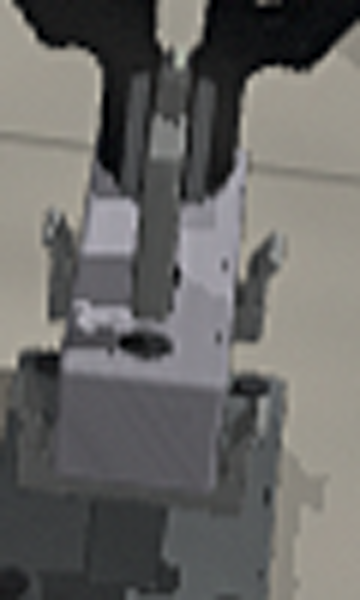

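The bar's top is now at about 0.150 m, up roughly 22 mm, and the lock is still seated (top at 0.088 m). The shackle is open, so I lift it out.

```bash
python3 - <<'E'
from h import *
P=off([.5662,.1759],2.9,.020)
for z,v in ((.146,.02),(.175,.05),(.285,.1)):
    manip.move_l([*P,z],max_speed=v)
    s=manip.sense();print(s['time'],s['tcp_pos'],s['contact_force'],s['ft_torque'],s['gripper_width'])
manip.hold(.7)
d=snap('scene','s9.png'); d1=snap('wrist','w9.png'); d2=snap('top','t9.png')
W=world(d)
a=np.radians(2.9); ex=np.array([np.cos(a),np.sin(a)]); ey=np.array([-np.sin(a),np.cos(a)]); L=np.array([.5662,.1759])
Q=W.reshape(-1,3); x=(Q[:,:2]-L)@ex; y=(Q[:,:2]-L)@ey
m=(x>.03)&(x<.075)&(abs(y)<.03)&(Q[:,2]>.1)&(Q[:,2]<.24); p=Q[m]; print(len(p)); print(np.histogram(p[:,2],bins=np.arange(.1,.33,.01)))
m=(abs(x-.062)<.006)&(abs(y)<.025)&(Q[:,2]>.1); print('end face z',Q[m][:,2].min(),Q[m][:,2].max())
cv2.imwrite('pics/s9c.png',cv2.resize(d['image'][60:300,330:530],None,fx=2.5,fy=2.5))
E
```

```text
25.225 [0.58584255 0.17684896 0.14550082] [ 0.63062604 -0.29703732 -5.05281153] [ 0.01693602  0.02621569 -0.01591763] 0.00870991913582513
25.9583 [0.58598026 0.17700602 0.17493914] [ 0.34794547  0.04069364 -4.66050061] [ 0.00824566 -0.04899872 -0.02027238] 0.00844231144138832
27.2083 [0.58568719 0.17696784 0.28416635] [-0.11625579 -0.50582563 -5.14987207] [-0.01121306  0.00242154 -0.0165113 ] 0.008537784297032797
981
(array([  0,   0,   0,   0,   0,   0,   0,   0,   0, 156, 187, 194, 444,
         0,   0,   0,   0,   0,   0,   0,   0,   0]), array([0.1 , 0.11, 0.12, 0.13, 0.14, 0.15, 0.16, 0.17, 0.18, 0.19, 0.2 ,
       0.21, 0.22, 0.23, 0.24, 0.25, 0.26, 0.27, 0.28, 0.29, 0.3 , 0.31,
       0.32]))
end face z 0.1902280820017474 0.45668494267066234
```

View pics/s9c.png

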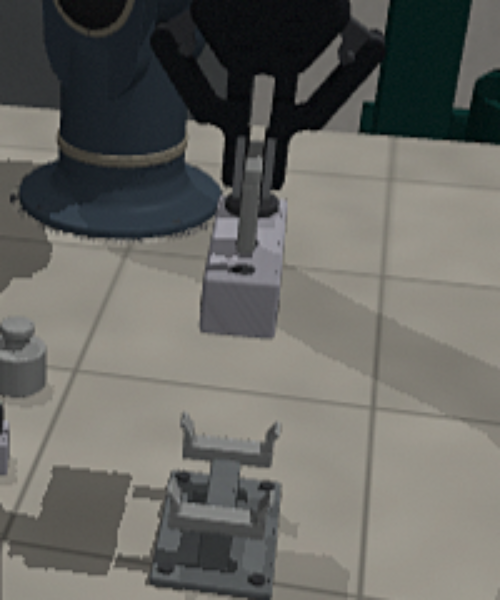

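View pics/w9.png

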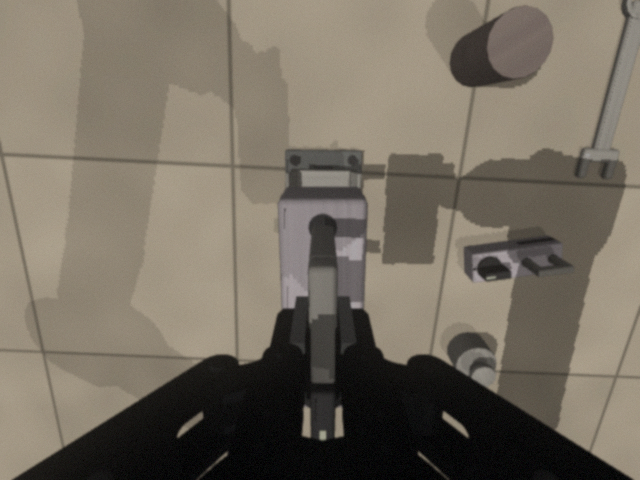

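The open lock hangs level and clear of the stand, underside at 0.190 m. The bar is about 96 mm above that, which is 24 mm drawn. I'll check it is still and nothing slips, then hand in.

```bash
python3 - <<'E'
from h import *
manip.hold(.5)
d=snap('scene'); Q=world(d).reshape(-1,3)
m=(abs(Q[:,0]-.628)<.006)&(abs(Q[:,1]-.179)<.022)&(Q[:,2]>.1)&(Q[:,2]<.24); print('end face',Q[m][:,2].min(),Q[m][:,2].max())
m=(Q[:,2]>.221)&(Q[:,2]<.234)&(abs(Q[:,1]-.176)<.02)&(abs(Q[:,0]-.566)<.055)
A=np.c_[Q[m][:,:2],np.ones(m.sum())]; print('top slope',np.linalg.lstsq(A,Q[m][:,2],rcond=None)[0],m.sum())
d=snap('top'); W=world(d)
for n,b,zl in (('core',(275,312,150,190),.02),('weight',(310,345,312,345),.02),('wrench',(350,380,142,225),.002)):
    p=W[b[2]:b[3],b[0]:b[1]].reshape(-1,3); p=p[(p[:,2]>zl)&(p[:,2]<.12)]; print(n,cv2.minAreaRect((p[:,:2]*1000).astype(np.float32))[0])
s=manip.sense(); print(s['time'],abs(s['joint_velocities']).max(),s['contact_force'],s['gripper_width'])
workorder.close_job()
E
```

```text
end face 0.19014337590958125 0.22916293138291943
top slope [-0.01854757 -0.00386044  0.23954407] 609
core (724.3578491210938, 35.095306396484375)
weight (401.01800537109375, -10.179279327392578)
wrench (707.47607421875, -111.4737548828125)
28.6583 0.0024516027580115825 [ 0.78214392 -0.04281328 -5.56441689] 0.00854793040084601
the job is handed in; nothing more can be done
```

The job is done and handed in at 28.7 s of the 61 s allowed; no verdict is reported. I set the largest of the three locks (124 x 44 mm) into the stand and let go. Then I turned its dial one click clockwise to the index mark, drew the shackle open and lifted the lock out by the bar.

**Last checks:**
- **Dial:** after letting go, the bar lined up with the lock to within about 0.03°.
- **Height and level:** the underside is at about 0.190 m, and the lock is level to about 0.02 rad.
- **Shackle:** it is drawn about 24 mm, worked out from the tool height and the measured underside. The lock hangs on the grip at about 5.6 N, with no slip over the last 0.5 s.
- **Bystanders:** the core, weight and wrench are within 1 mm of where they started.

No check failed. The force reading stayed near zero while the shackle was drawn, where about 2 N was expected, so I confirmed the opening by camera depth instead.

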